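Set the divider plates of a bar rack at equal pitch with a gauge

ROBOT

A 6-joint arm with a two-finger parallel gripper is mounted at the origin on the work surface. World frame = base frame: x ahead of the robot, y to its left, z up, the work surface at z = 0. Lengths are in m, angles in rad, forces in N, time in s.
With the tool pointing down it reaches from about 0.25 to 0.8 m from the base axis. Payload 3.9 kg.
Tool frame: the origin (TCP) lies midway between the tips of the shut fingers; the grasp point (between the pads) lies 19 mm behind it; z points along the fingers, x is the direction in which the jaws open and shut, and the axes are right-handed (so a half turn about z gives the same grasp; the last joint's range is limited). The gripper opens to 85 mm and grips with 20 to 120 N. Pads are 22 mm wide; open, the fingers measure 114 mm over their backs; the gripper's body (76 mm by 85 mm) begins 54 mm behind the grasp point. The pads swing forward as they close: fully open they stand 13 mm farther back than shut.
Start: joints at [1.153, 0.26, -0.138, 1.173, 0, 1.571], TCP at [0.213, 0.48, 0.231] pointing down, gripper open.
Joint ranges: [-2.78, 2.78], [-0.83, 1.72], [-1.28, 1.37], [-1.9, 2.12], [-1.57, 1.48], [-3.14, 3.14]. Speed limits (rad/s): [2.57, 2.57, 3.14, 3.14, 3.14, 3.14].

INTERFACE

Orientations are given as a unit quaternion [x, y, z, w].
In Python, from plant import arm gives the robot as it stands. The module is installed in compiled form; this text tells all that it offers. Calls block until the motion is done:
- arm.move_ptp(position, orientation): joint-space move of the TCP to a pose.
- arm.move_l(position, vel=0.15, rotation=None, contact_N=None): straight line of the TCP; rotation=None keeps the orientation; vel is the mean speed in m/s. With contact_N (N) it stops when the force on the tool has changed by that much, and returns True; else False.
- arm.move_j(angles): joint-space move.
- arm.command_gripper(opening, f_grip=None): finger opening in m; f_grip is the grip in N (None keeps the last); returns when the fingers have stopped.
- arm.hold(seconds).
- arm.inverse_kinematics(position, orientation): joint angles nearest the present ones, or None.
- arm.state(): the state.
- arm.snapshot(name): name is "scene" or "side" or "wrist"; returns the picture (384x512x3 uint8, blue, green, red); there is no depth.
- arm.camera_info(name): a dict with "camera_matrix" (3x3 intrinsics, pixels), "k1" (the pictures are not rectified: a ray, as slopes to the right and down, at radius r is drawn at 1 + k1 r^2 times it, then the intrinsics apply), "rvec" (rotation vector, rad) and "tvec" (3), from world to camera coordinates, as OpenCV has them. Camera axes: x right, y down, z forward; pixel columns grow to the right and rows downward; lengths in m; the calibration is good to about 2 mm. A picture is of the moment at which its call begins: read the wrist's pose just before it. camera_info takes no time and is no camera call; for the wrist camera it gives the pose at the moment of the call.
A pose or a line that the arm cannot do raises arm.Unreachable and nothing moves.
- arm.close_job(): hands the job in, once; it reports no verdict.
The state is a dict: "t": time; "joint_pos": joint angles; "joint_vel": joint speeds; "joint_torque": joint torques, N m; "ee_pos": TCP position; "tcp_rot": TCP orientation; "wrist_force": force on the tool from outside, world axes, zero at the start; "moment": the same for the moment, N m; "opening": finger opening in m.
Only numpy, scipy, OpenCV 4.12 (cv2) and the standard library are available. Lean on these libraries where they do the work, as an engineer would, in place of code of your own. Each camera call takes 0.05 s, during which the arm holds its last target.

TASK

On the saw bench, take the aluminium fork-shaped gauge by its handle and space out the three sliding plates of the bar rack: starting next to the clamped end plate and working along the row, straddle each plate with the gauge, its thick block towards the end plate, and draw the plate along until the block just bears, lightly, on the end plate or on the plate just set before it, without shoving that one out of place. Then set the gauge down upright, not dropped, in the middle of the black rubber mat that it came from. Leave the other things on the bench where they are.

Things in the scene. Friction and masses are not known exactly. Their poses are not given: they have to be found in the camera images.
- rack: bar rack fixed to the bench: dark steel bed 90 (x) x 320 (y) x 15 high, row of plates along its y. Origin: centre of its underside, on the table. +y points to the end that has the end stop, whose block is centred at y = +150.
- stop: End stop of the row: a dark block 70 x 12 x 36 high fixed to the bed at its +y end; origin: centre of its underside, 15 above the table. On a screw it carries the end plate, like the sliding plates (8 thick, 70 wide, 40 high) but clamped. The screw is set anew each time: the end plate's centre lies 18 to 34 towards -y of this origin, found by touch. Press it with 15 N at most.
- plate1: First sliding plate, next to the end plate: upright steel plate, 8 thick along the row (its y), 70 wide (x), 40 high, standing on the rack's bed. Origin: centre of its underside, 15 above the table; axes parallel to the rack's. It slides along the row only (cannot tilt, turn or lift), stiffly: about 5 N moves it, and it stays where it is left. Pushed by more than that through the gauge, it gives way.
- plate2: Second sliding plate: upright steel plate, 8 thick along the row (its y), 70 wide (x), 40 high, standing on the rack's bed. Origin: centre of its underside, 15 above the table; axes parallel to the rack's. It slides along the row only (cannot tilt, turn or lift), stiffly: about 5 N moves it, and it stays where it is left. Pushed by more than that through the gauge, it gives way.
- plate3: Third sliding plate, farthest from the end stop: upright steel plate, 8 thick along the row (its y), 70 wide (x), 40 high, standing on the rack's bed. Origin: centre of its underside, 15 above the table; axes parallel to the rack's. It slides along the row only (cannot tilt, turn or lift), stiffly: about 5 N moves it, and it stays where it is left. Pushed by more than that through the gauge, it gives way.
- gauge: aluminium fork gauge, about 250 g, upright on the mat. Origin: centre of its underside, z up. In its frame: thick block y = -1 to +27 and thin hook leg y = -27 to -17, both 40 wide (x), z = 0 to 30; bridge y = -27 to +27, z = 30 to 42. Used with its +y along the rack's +y; the hook leg draws a plate towards the end stop.
- gauge_handle (a point): middle of the gauge's handle, 71 above its underside: handle 20 thick (gauge y -10 to +10), 34 wide (x), from z = 42 to 100. Grasp it from above across the 20 thickness, firmly (about 80 N).
- gauge_slot (a point): middle of the roof of the gauge's slot, at gauge y = -9, z = 30: the slot between block and hook leg is 16 wide (y), 30 deep, open below and at both x ends. It goes over a plate, whose top is 55 above the table.
- gauge_face (a point): on the block's outer face, gauge y = +27, z = 15: this face meets the plate already set. From it to the hook leg's inner face (y = -17) is 44, so the finished pitch of the plates is 44 centre to centre (36 clear gap).
- mat: black rubber mat 120 x 120 x 4 thick, fixed to the bench. Origin: centre of its underside, on the table.
- tray: bystander: fixed grey tray 120 x 120 x 35 high with steel offcuts in it; origin: centre of its underside
- slug_a: bystander: loose sawn steel disc, 60 dia x 30 high; origin: on its underside or grip axis
- slug_b: bystander: loose sawn steel disc, 60 dia x 45 high; origin: on its underside or grip axis
- block: bystander: loose sawn dark steel block 40 x 40 x 45 high; origin: on its underside or grip axis
- offcut: bystander: loose dark square-bar offcut 25 x 55 x 25 high; origin: on its underside or grip axis
- brush: bystander: loose bench brush lying down, below 50 high; origin: on its underside or grip axis
- tin: bystander: loose plain can 66 dia x 80 high; origin: on its underside or grip axis
- wrench: bystander: loose wrench lying flat; origin: on its underside or grip axis
There are look-alikes about, which are no part of the job. Of the things that look like the gauge, the middle-sized one is meant.

How it is judged:
By the outcome, as a careful person would: the job done as asked, in the order asked, and still so for the second after the job is handed in, with the robot touching nothing.
It also fails if it takes over 67 s, if anything falls off the work surface, if the arm or the gripper's body presses on something with over 40 N, if the wrist force passes 120 N, or if a joint passes its speed limit or range.

## Working session

There is one attempt and no reset: what is moved stays moved. The work goes in short steps, each a Python script; the robot and the scene stay as the last script left them, time stands still between calls to the robot, and variables do not carry over. Pictures are saved under pics/ and viewed, and the job is handed in when it is done.

```bash
mkdir -p pics
cat > h.py <<'E'
import numpy as np, cv2
from plant import arm
from scipy.spatial.transform import Rotation as R
def cam(name):
    c=arm.camera_info(name); Rm=cv2.Rodrigues(np.array(c["rvec"],float))[0]; t=np.array(c["tvec"],float).ravel()
    return np.array(c["camera_matrix"],float),float(c["k1"]),Rm,t
def ray(C,uv):
    K,k1,Rm,t=C
    p=cv2.undistortPoints(np.array([[uv]],float),K,np.array([k1,0,0,0.]))[0,0]
    return -Rm.T@t, Rm.T@np.array([p[0],p[1],1])
def onz(C,uv,z):
    o,d=ray(C,uv); return o+d*(z-o[2])/d[2]
def proj(C,P):
    K,k1,Rm,t=C
    return cv2.projectPoints(np.array(P,float).reshape(-1,1,3),cv2.Rodrigues(Rm)[0],t,K,np.array([k1,0,0,0.]))[0][:,0]
E
python3 - <<'E'
from h import *
for n in("scene","side","wrist"):
    C=cam(n); print(n,C[0].round(1).tolist(),C[1],(-C[2].T@C[3]).round(3),C[2].round(2).tolist())
    im=arm.snapshot(n); cv2.imwrite(f"pics/{n}0.png",im)
    
s=arm.state();print({k:np.round(v,3) for k,v in s.items()})
E
```

```text
scene [[462.7, 0.0, 260.6], [0.0, 462.7, 189.8], [0.0, 0.0, 1.0]] 0.002703613532981005 [ 1.092 -0.355  1.132] [[0.64, 0.77, -0.0], [0.66, -0.55, -0.51], [-0.39, 0.33, -0.86]]
side [[467.7, 0.0, 249.9], [0.0, 467.7, 190.9], [0.0, 0.0, 1.0]] 0.03169541058159839 [-0.15   1.071  0.873] [[-0.81, -0.58, 0.01], [-0.32, 0.43, -0.85], [0.49, -0.69, -0.53]]
wrist [[331.3, 0.0, 262.2], [0.0, 331.3, 192.0], [0.0, 0.0, 1.0]] -0.07565297191152512 [0.149 0.509 0.372] [[0.41, 0.91, -0.0], [0.88, -0.39, 0.28], [0.25, -0.11, -0.96]]
{'t': np.float64(0.15), 'joint_pos': array([ 1.153,  0.261, -0.139,  1.173,  0.   ,  1.571]), 'joint_vel': array([-0.001, -0.002,  0.004,  0.001,  0.   , -0.001]), 'joint_torque': array([-0.0000e+00, -4.0601e+01,  2.5417e+01,  1.3000e-02, -0.0000e+00,
        0.0000e+00]), 'ee_pos': array([0.213, 0.479, 0.231]), 'tcp_rot': array([ 0.838,  0.545, -0.001,  0.   ]), 'wrist_force': array([-0.257, -0.817,  0.047]), 'moment': array([-0.006, -0.008,  0.051]), 'opening': np.float64(0.085)}
```

View pics/scene0.png

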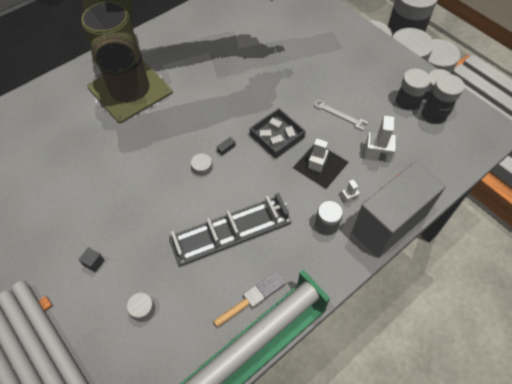

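View pics/side0.png

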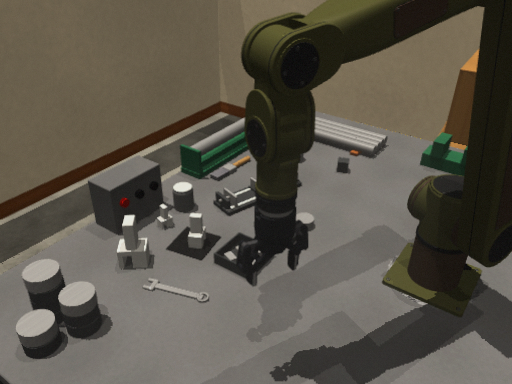

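View pics/wrist0.png

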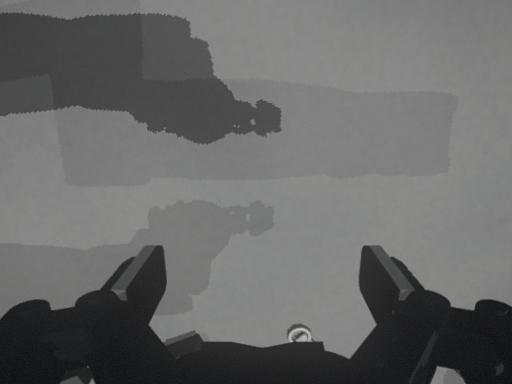

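The scene view shows the gauge on the mat at about (319,157). The rack runs from (175,245) to (285,208), with its dark stop at (282,205). The larger look-alike is at (382,140) and the smaller at (350,192). I'll enlarge the rack and mat regions next.

Run:
```python
from h import *
im=cv2.imread("pics/scene0.png"); cv2.imwrite("pics/c1.png",cv2.resize(im[185:270,160:300],None,fx=5.6,fy=5.6,interpolation=cv2.INTER_CUBIC))
cv2.imwrite("pics/c2.png",cv2.resize(im[105:210,280:410],None,fx=5.6,fy=5.6,interpolation=cv2.INTER_CUBIC))
im=cv2.imread("pics/side0.png"); cv2.imwrite("pics/c3.png",cv2.resize(im[160:260,150:270],None,fx=5.6,fy=5.6,interpolation=cv2.INTER_CUBIC))
C=cam("scene")
for n,uv in dict(gauge=(319,170),rackA=(175,255),rackB=(285,215),big=(380,155),tin=(330,225)).items(): print(n,onz(C,uv,0.0).round(3))
```

```text
gauge [0.629 0.255 0.   ]
rackA [ 0.579 -0.22   0.   ]
rackB [0.676 0.08  0.   ]
big [0.708 0.431 0.   ]
tin [0.779 0.153 0.   ]
```

View pics/c1.png

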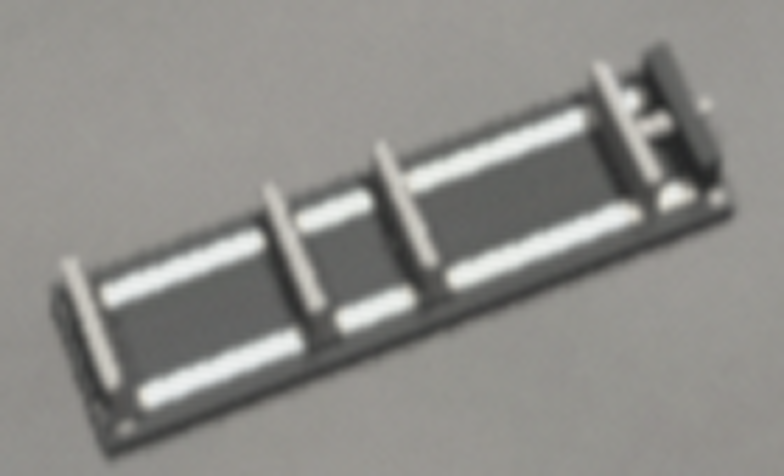

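View pics/c2.png

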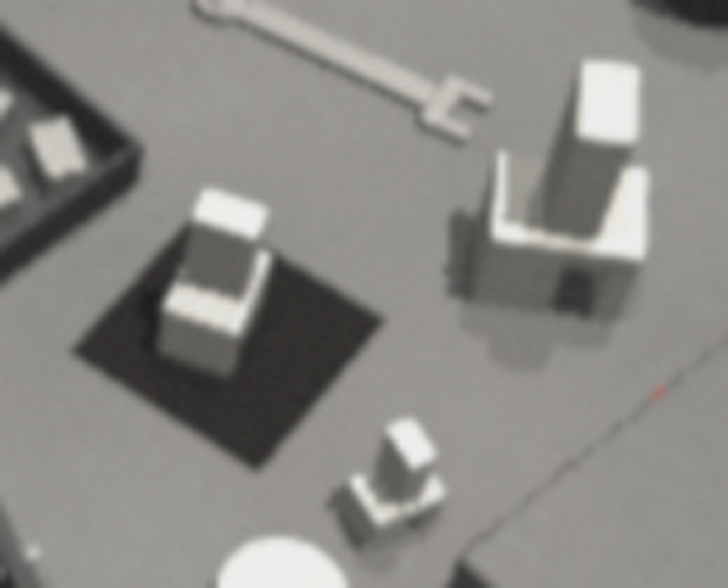

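View pics/c3.png

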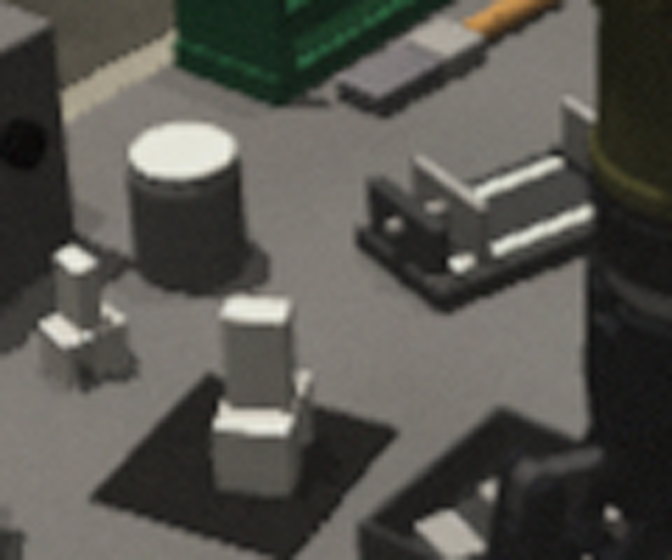

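```bash
cat >> h.py <<'E'
def q(a): return [np.cos(a/2),np.sin(a/2),0,0]
def snap(n,f):
    C=cam(n); im=arm.snapshot(n); cv2.imwrite(f"pics/{f}.png",im); np.savez(f"pics/{f}.npz",K=C[0],k1=C[1],R=C[2],t=C[3]); return C,im
def loadC(f):
    d=np.load(f"pics/{f}.npz"); return d["K"],float(d["k1"]),d["R"],d["t"]
E
python3 - <<'E'
from h import *
a=np.radians(72)
arm.move_ptp([0.55,0.25,0.27],q(a)); arm.hold(0.15); snap("wrist","wg")
arm.move_ptp([0.585,-0.055,0.25],q(a)); arm.hold(0.15); snap("wrist","wr")
snap("side","s1")
s=arm.state(); print(s["t"],s["ee_pos"],s["joint_pos"])
E
```

```text
3.2917 [ 0.5852092  -0.05378623  0.25005616] [-9.17358808e-02  3.62626827e-01  6.00019260e-02  1.26799538e+00
  1.54008303e-04  2.20481536e-01]
```

View pics/wg.png

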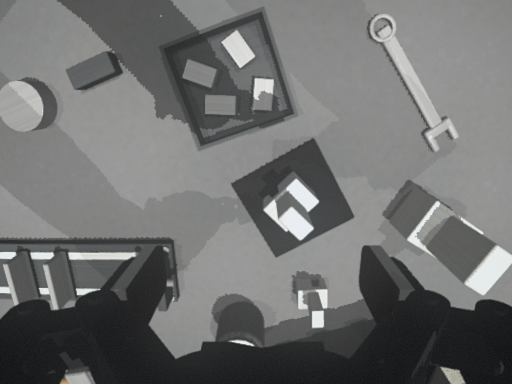

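View pics/wr.png

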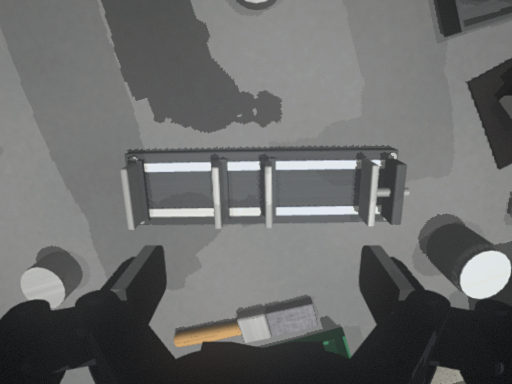

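View pics/s1.png

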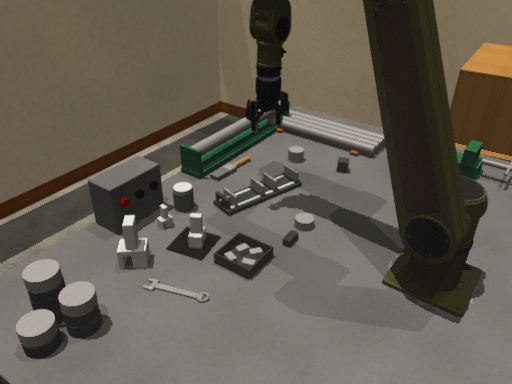

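wr.png shows the rack spanning columns 125–405, with the stop at about (398,192), the end plate at (371,190) and the sliding plates at about (268,190), (217,190) and (128,190). wg.png shows the gauge on the mat at about (293,208).

Run:
```python
import cv2
im=cv2.imread("pics/wg.png"); cv2.imwrite("pics/c4.png",cv2.resize(im[130:265,225:360],None,fx=4.4,fy=4.4,interpolation=cv2.INTER_CUBIC))
im=cv2.imread("pics/wr.png"); cv2.imwrite("pics/c5.png",cv2.resize(im[135:240,115:265],None,fx=5.2,fy=5.2,interpolation=cv2.INTER_CUBIC));cv2.imwrite("pics/c6.png",cv2.resize(im[135:240,260:410],None,fx=5.2,fy=5.2,interpolation=cv2.INTER_CUBIC))
```

```text
(no output)
```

View pics/c4.png

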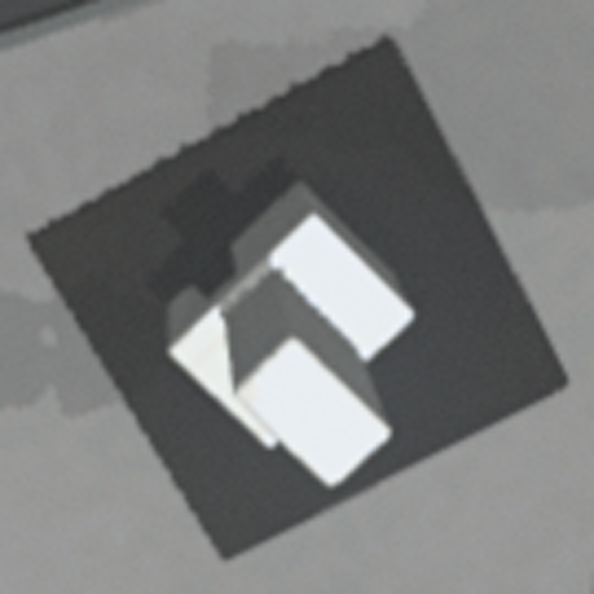

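View pics/c5.png

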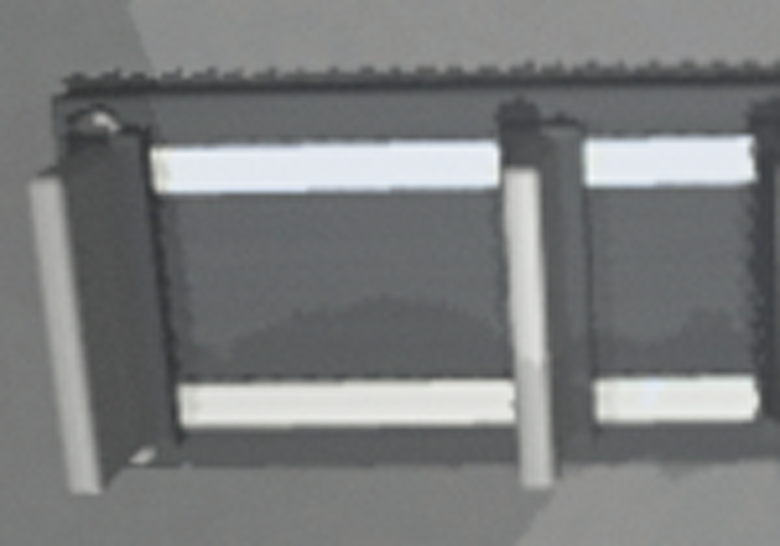

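View pics/c6.png

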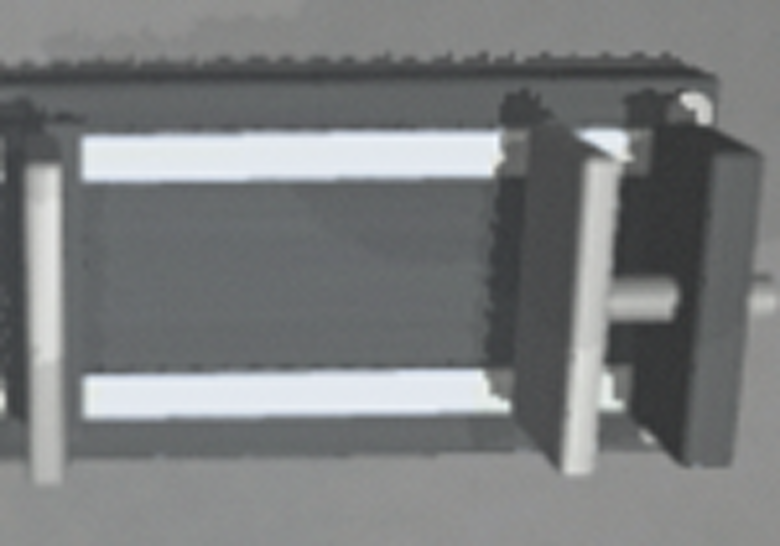

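Run:
```python
from h import *
def go(f,off,sc,pts,z):
    C=loadC(f); return np.array([onz(C,(off[0]+(p[0]+.5)/sc-.5,off[1]+(p[1]+.5)/sc-.5),z)[:2] for p in pts])
g=(225,130)
H=go("wg",g,4.4,[(293,337),(391,432),(332,487),(236,388)],.104)
B=go("wg",g,4.4,[(313,213),(415,315),(270,447),(168,350)],.046)
M=go("wg",g,4.4,[(392,37),(568,382),(224,560),(30,236)],.004)
for n,P in(("H",H),("B",B),("M",M)):
    print(n,P.mean(0).round(4),[(np.linalg.norm(P[i]-P[i-1])*1e3).round(1) for i in range(4)],[np.degrees(np.arctan2(*(P[i]-P[i-1])[::-1])).round(1) for i in range(4)])
c5=(115,135);c6=(260,135)
P={}
P['p3']=go("wr",c5,5.2,[(32,180),(62,178),(102,490),(70,492)],.055)
P['p2']=go("wr",c5,5.2,[(508,170),(540,170),(552,485),(520,487)],.055)
P['p1']=go("wr",c6,5.2,[(27,165),(60,163),(62,483),(33,485)],.055)
P['end']=go("wr",c6,5.2,[(585,158),(617,160),(595,473),(563,473)],.055)
P['stop']=go("wr",c6,5.2,[(715,155),(763,152),(733,463),(685,463)],.051)
L=np.array([*go("wr",c5,5.2,[(155,146),(180,427)],.017),*go("wr",c6,5.2,[(497,132),(487,413)],.017)])
print(L.round(4).tolist())
for i in(0,1): print("rail yaw",np.degrees(np.arctan2(*(L[i+2]-L[i])[::-1])))
cs=np.array([P[k].mean(0) for k in P]); d=cs[-1]-cs[0]; print("row yaw",np.degrees(np.arctan2(d[1],d[0])))
yw=np.arctan2(d[1],d[0]);u=np.array([np.cos(yw),np.sin(yw)]);n=np.array([np.sin(yw),-np.cos(yw)])
for k in P:
    Q=P[k]; e=(Q[3]+Q[2]-Q[0]-Q[1])/2
    print(k,Q.mean(0).round(4),"along",((Q.mean(0)-P['stop'].mean(0))@u*1e3).round(1),"lat",(Q.mean(0)@n).round(4),"w",np.linalg.norm(e).round(4),"t",np.linalg.norm(Q[1]-Q[0]).round(4),"edge yaw+90",np.degrees(np.arctan2(e[1],e[0])).round(2)+90)
```

```text
H [0.6075 0.2683] [np.float64(17.4), np.float64(32.2), np.float64(18.8), np.float64(33.0)] [np.float64(116.1), np.float64(27.3), np.float64(-61.6), np.float64(-155.1)]
B [0.6078 0.268 ] [np.float64(52.8), np.float64(39.1), np.float64(52.9), np.float64(39.1)] [np.float64(117.0), np.float64(27.2), np.float64(-63.0), np.float64(-153.0)]
M [0.6169 0.2729] [np.float64(117.2), np.float64(117.2), np.float64(117.7), np.float64(118.1)] [np.float64(101.4), np.float64(11.3), np.float64(-78.2), np.float64(-168.9)]
[[0.5455, -0.183], [0.6086, -0.204], [0.6174, 0.0497], [0.681, 0.032]]
rail yaw 72.83871807093995
rail yaw 72.94325717924163
row yaw 73.02292182433811
p3 [ 0.5744 -0.2016] along -293.7 lat 0.6082 w 0.0677 t 0.0063 edge yaw+90 72.57
p2 [ 0.6025 -0.1092] along -197.1 lat 0.6082 w 0.0676 t 0.0064 edge yaw+90 72.02
p1 [ 0.6187 -0.0564] along -141.9 lat 0.6082 w 0.0683 t 0.0066 edge yaw+90 73.12
end [0.6515 0.0508] along -29.8 lat 0.6082 w 0.0675 t 0.0066 edge yaw+90 73.59
stop [0.6601 0.0793] along 0.0 lat 0.6082 w 0.0674 t 0.01 edge yaw+90 73.28999999999999
```

Run:
```python
from h import *
C=cam("scene")
f=lambda p,z,o=(160,185):onz(C,(o[0]+(p[0]+.5)/5.6-.5,o[1]+(p[1]+.5)/5.6-.5),z)[:2]
for n,a,b in(("p3",(70,262),(112,388)),("p2",(270,186),(318,310)),("p1",(382,145),(432,268)),("end",(600,65),(655,182))):
    A,B=f(a,.055),f(b,.055); print(n,((A+B)/2).round(4),np.linalg.norm(A-B).round(4))
g=(280,105)
M=np.array([f(p,.004,g) for p in((73,350),(258,468),(384,320),(195,222))]); print("mat3",M.round(4).tolist(),(M[0]+M[2])/2)
H=np.array([f(p,.104,g) for p in((207,187),(270,208),(255,238),(193,220))]); print(H.mean(0))
```

```text
p3 [ 0.5766 -0.2059] 0.0673
p2 [ 0.605  -0.1121] 0.0685
p1 [ 0.6217 -0.0589] 0.069
end [0.6546 0.0484] 0.0683
mat3 [[0.5738, 0.2008], [0.688, 0.2243], [0.6653, 0.3387], [0.5547, 0.3067]] [0.61956301 0.26970669]
[0.60987396 0.26545112]
```

Run:
```python
from h import *
a=np.radians(117)
g=[.6087,.2668]
arm.command_gripper(.06,80)
arm.move_ptp([*g,.16],q(a))
arm.move_l([*g,.058],vel=.12,contact_N=15)
s=arm.state(); print(s["t"],s["ee_pos"],s["wrist_force"])
arm.command_gripper(0.0,80)
s=arm.state(); print(s["t"],s["ee_pos"],s["wrist_force"],s["opening"],s["joint_pos"])
w0=s["wrist_force"]
arm.move_l([*g,.14],vel=.12); arm.hold(.1)
s=arm.state(); print(s["t"],s["ee_pos"],s["wrist_force"],s["opening"])
snap("side","s2"); snap("scene","sc2")
```

```text
5.9333 [0.60948317 0.26692367 0.05893076] [0.12819223 0.74861989 0.09552295]
6.375 [0.60934779 0.26720552 0.05887671] [-0.003715    0.09791421  2.9277581 ] 0.019094883456627774 [ 4.13205851e-01  6.01499205e-01 -4.96509207e-02  9.17869779e-01
  1.09233500e-04 -5.81569771e-02]
7.3083 [0.60772867 0.26636142 0.13846836] [-0.08891587  0.2011418  -3.06486611] 0.01935919347884737
```

View pics/s2.png

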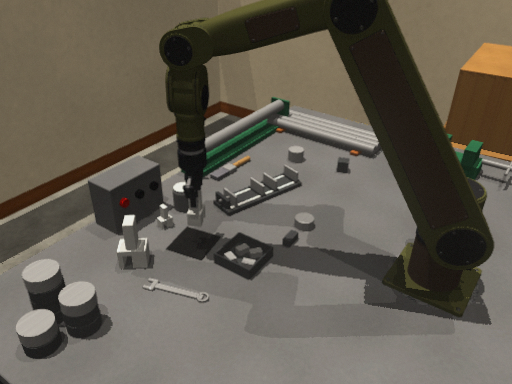

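```bash
cat >> h.py <<'E'
YW=np.radians(72.9); U=np.array([np.cos(YW),np.sin(YW)])
O=np.array([.6202,-.0577])   # plate1 seen; along-row coordinate 0
def xy(s): return O+U*s
def st():
    s=arm.state(); e=s["ee_pos"]; return ((e[:2]-O)@U, (e[:2]-O)@np.array([U[1],-U[0]]), e[2]), s["wrist_force"][:2]@U, s
def rep(tag):
    p,f,s=st(); print(tag,"t%.2f s=%.2f lat=%.2f z=%.2f mm  Fu=%.2f Fz=%.2f"%(s["t"],p[0]*1e3,p[1]*1e3,p[2]*1e3,f,s["wrist_force"][2]),"yaw",np.degrees(2*np.arctan2(s["tcp_rot"][1],s["tcp_rot"][0])).round(2),"op",s["opening"].round(4))
E
python3 - <<'E'
from h import *
arm.move_ptp([*xy(.009),.15],q(YW)); arm.hold(.1); rep("above")
hit=arm.move_l([*xy(.009),.116],vel=.1); arm.hold(.1); rep("near")
snap("scene","sc3"); snap("side","s3");snap("wrist","w3")
E
python3 - <<'E'
import cv2,numpy as np
a=cv2.imread("pics/sc3.png")[150:270,150:310]; b=cv2.imread("pics/s3.png")[150:230,190:310]
cv2.imwrite("pics/c7.png",cv2.resize(a,None,fx=4.5,fy=4.5,interpolation=2));cv2.imwrite("pics/c8.png",cv2.resize(b,None,fx=6,fy=6,interpolation=2))
E
```

```text
Traceback (most recent call last):
  File "h.py", line 27, in rep
    p,f,s=st(); print(tag,"t%.2f s=%.2f lat=%.2f z=%.2f mm  Fu=%.2f Fz=%.2f"%(s["t"],p[0]*1e3,p[1]*1e3,p[2]*1e3,f,s["wrist_force"][2]),"yaw",np.degrees(2*np.arctan2(s["tcp_rot"][1],s["tcp_rot"][0])).round(2),"op",s["opening"].round(4))
                                                                                                                                                                                                                     ^^^^^^^^^^^^^^^^^^
AttributeError: 'float' object has no attribute 'round'
[ WARN:0@0.022] global loadsave.cpp:275 findDecoder imread_('pics/sc3.png'): can't open/read file: check file path/integrity
Traceback (most recent call last):
TypeError: 'NoneType' object is not subscriptable
```

```bash
sed -i 's/s\["opening"\].round(4)/round(float(s["opening"]),4)/' h.py
python3 - <<'E'
from h import *
rep("above")
hit=arm.move_l([*xy(.009),.116],vel=.1); arm.hold(.1); rep("near")
snap("scene","sc3"); snap("side","s3");snap("wrist","w3")
a=cv2.imread("pics/sc3.png")[150:270,150:310]; b=cv2.imread("pics/s3.png")[150:230,190:310]
cv2.imwrite("pics/c7.png",cv2.resize(a,None,fx=4.5,fy=4.5,interpolation=2));cv2.imwrite("pics/c8.png",cv2.resize(b,None,fx=6,fy=6,interpolation=2))
E
```

```text
above t8.72 s=10.64 lat=-0.23 z=149.91 mm  Fu=-0.59 Fz=-2.51 yaw 73.04 op 0.019
near t9.31 s=9.42 lat=0.62 z=116.76 mm  Fu=0.50 Fz=-3.17 yaw 72.93 op 0.0192
```

View pics/c7.png

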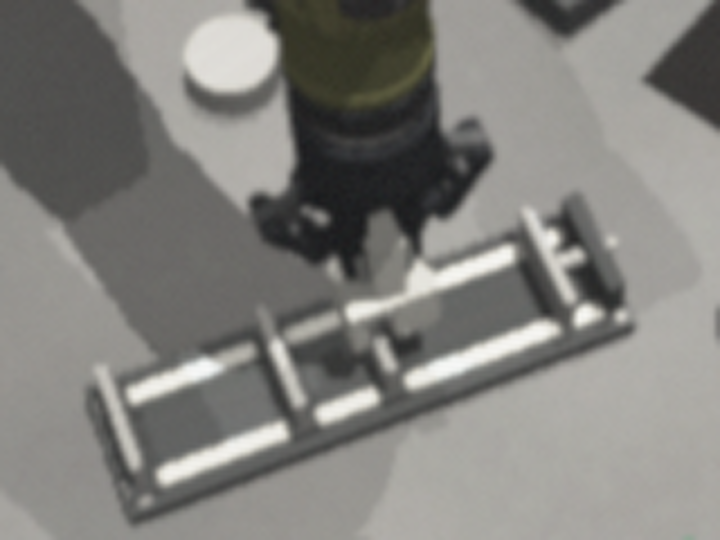

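View pics/c8.png

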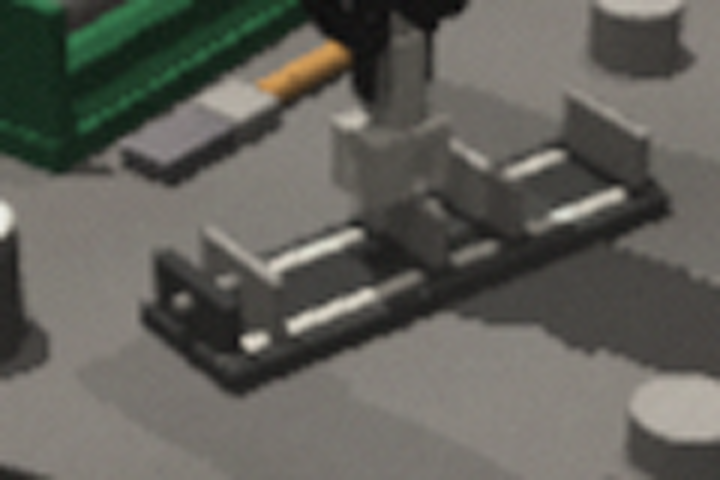

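View pics/w3.png

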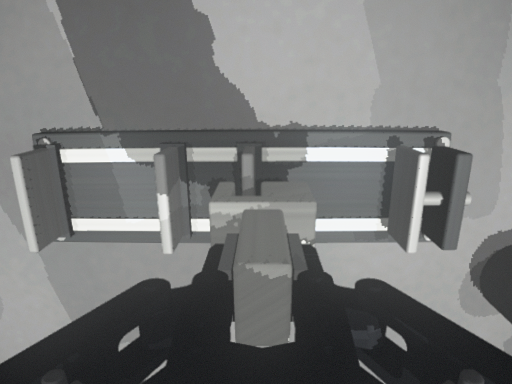

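Run:
```python
from h import *
cv2.imwrite("pics/c9.png",cv2.resize(cv2.imread("pics/w3.png")[135:255,195:330],None,fx=5.5,fy=4.9,interpolation=2))
```

```text
(no output)
```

View pics/c9.png

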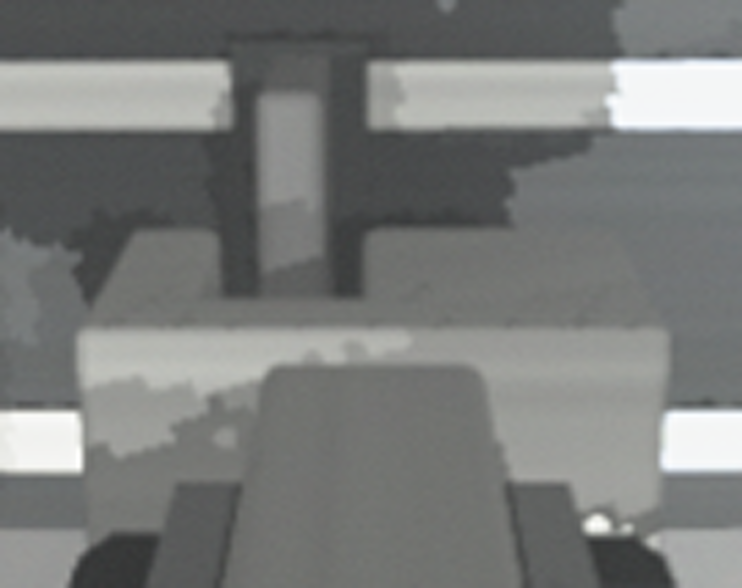

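Run:
```python
from h import *
h=arm.move_l([*xy(.009),.084],vel=.05,contact_N=6); arm.hold(.1); rep("down %s"%h)
h=arm.move_l([*xy(.020),.084],vel=.012,contact_N=3); rep("hook %s"%h)
arm.hold(.1); rep("held")
```

```text
down False t10.35 s=9.08 lat=0.41 z=84.43 mm  Fu=0.19 Fz=-2.26 yaw 72.9 op 0.0192
hook True t10.87 s=12.78 lat=-0.85 z=83.07 mm  Fu=0.39 Fz=-2.76 yaw 72.89 op 0.0189
held t10.97 s=12.54 lat=-1.75 z=82.18 mm  Fu=-0.24 Fz=-2.42 yaw 72.89 op 0.0195
```

Run:
```python
from h import *
h=arm.move_l([*xy(.040),.084],vel=.04,contact_N=20); rep("drag %s"%h)
h=arm.move_l([*xy(.071),.084],vel=.04,contact_N=20); rep("drag2 %s"%h)
arm.hold(.1); rep("held")
snap("wrist","w4");snap("scene","sc4")
a=cv2.imread("pics/sc4.png")[150:270,150:310];b=cv2.imread("pics/w4.png")[100:260,180:480]
cv2.imwrite("pics/c10.png",np.vstack([cv2.resize(a,(600,450),interpolation=2)[100:380],cv2.resize(b,(600,320),interpolation=2)]))
```

```text
drag False t11.81 s=39.14 lat=-1.15 z=83.31 mm  Fu=-5.20 Fz=-5.40 yaw 72.86 op 0.0192
drag2 False t12.73 s=70.65 lat=-0.59 z=83.81 mm  Fu=-5.29 Fz=-4.56 yaw 72.86 op 0.0192
held t12.83 s=70.64 lat=-0.44 z=83.89 mm  Fu=-4.99 Fz=-4.06 yaw 72.86 op 0.0195
```

View pics/c10.png

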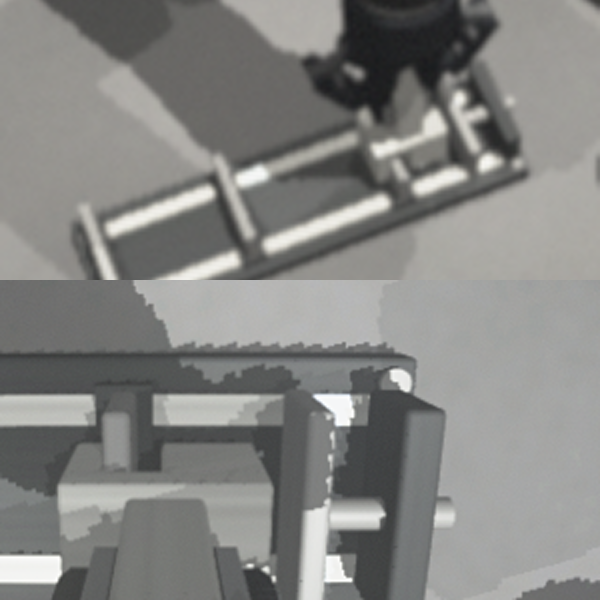

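Run:
```python
from h import *
h=arm.move_l([*xy(.090),.084],vel=.01,contact_N=3.5); rep("touch %s"%h)
arm.hold(.15); rep("held")
```

```text
touch True t14.12 s=81.41 lat=-1.31 z=82.98 mm  Fu=-0.21 Fz=-2.92 yaw 72.85 op 0.0192
held t14.28 s=80.25 lat=-2.99 z=81.44 mm  Fu=0.01 Fz=-3.52 yaw 72.83 op 0.0193
```

Run:
```python
from h import *
h=arm.move_l([*xy(.079),.084],vel=.02); arm.hold(.1); rep("back %s"%h)
h=arm.move_l([*xy(.090),.084],vel=.008,contact_N=8.5); rep("touch %s"%h)
arm.hold(.15); rep("held")
```

```text
back False t14.78 s=78.93 lat=-0.06 z=83.86 mm  Fu=-0.52 Fz=-2.40 yaw 72.81 op 0.0193
touch True t15.60 s=81.89 lat=-0.82 z=82.98 mm  Fu=1.18 Fz=-2.94 yaw 72.76 op 0.0188
held t15.75 s=81.47 lat=-1.76 z=81.88 mm  Fu=0.67 Fz=-2.98 yaw 72.76 op 0.019
```

Run:
```python
from h import *
arm.move_l([*xy(.0777),.084],vel=.03); arm.hold(.05); rep("back")
arm.move_l([*xy(.0777),.122],vel=.08); rep("up")
arm.move_l([*xy(-.0465),.122],vel=.12); arm.hold(.15); rep("over2")
snap("wrist","w5")
cv2.imwrite("pics/c11.png",cv2.resize(cv2.imread("pics/w5.png")[120:260,180:480],None,fx=2.6,fy=2.6,interpolation=2))
```

```text
back t16.09 s=77.56 lat=0.04 z=83.94 mm  Fu=0.23 Fz=-3.26 yaw 72.73 op 0.0192
up t16.72 s=77.69 lat=-0.04 z=122.08 mm  Fu=-0.73 Fz=-3.38 yaw 72.75 op 0.0187
over2 t18.05 s=-45.65 lat=0.05 z=121.96 mm  Fu=-0.00 Fz=-3.28 yaw 72.82 op 0.0194
```

View pics/c11.png

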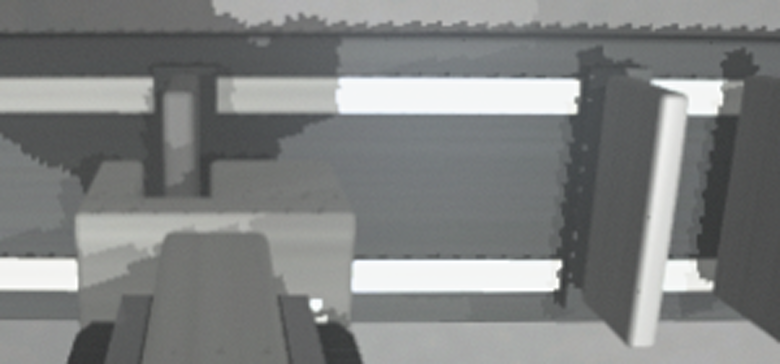

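```bash
cat > run.py <<'E'
from h import *
import sys
def drag(s0,sf,end):
    h=arm.move_l([*xy(s0),.084],vel=.06,contact_N=6); arm.hold(.05); rep("down %s"%h)
    if h: sys.exit("hit")
    h=arm.move_l([*xy(sf),.084],vel=.035,contact_N=12); arm.hold(.15); rep("drag %s"%h)
    if h: sys.exit("hit")
    h=arm.move_l([*xy(end),.084],vel=.006,contact_N=2.5); rep("touch %s"%h)
    arm.hold(.1); rep("held")
E
python3 - <<'E'
from run import *
drag(-.0460,.0335,.0420)
E
```

```text
down False t18.93 s=-45.97 lat=0.43 z=84.37 mm  Fu=-0.86 Fz=-2.48 yaw 72.75 op 0.0192
drag False t21.51 s=33.28 lat=0.01 z=84.11 mm  Fu=-5.21 Fz=-0.93 yaw 72.74 op 0.0193
touch True t22.45 s=37.88 lat=-0.83 z=83.17 mm  Fu=-0.19 Fz=-2.88 yaw 72.74 op 0.0194
held t22.55 s=37.18 lat=-1.61 z=82.38 mm  Fu=-0.81 Fz=-2.50 yaw 72.73 op 0.0187
```

Run:
```python
from h import *
arm.move_l([*xy(.0338),.084],vel=.03); arm.hold(.05); rep("back")
arm.move_l([*xy(.0338),.122],vel=.08)
arm.move_l([*xy(-.1437),.122],vel=.13); arm.hold(.15); rep("over3")
snap("wrist","w6");snap("scene","sc6")
cv2.imwrite("pics/c12.png",cv2.resize(cv2.imread("pics/w6.png")[120:260,180:480],None,fx=2.6,fy=2.6,interpolation=2))
```

```text
back t22.85 s=33.89 lat=-0.03 z=83.82 mm  Fu=0.67 Fz=-2.68 yaw 72.67 op 0.0193
over3 t25.14 s=-142.98 lat=0.03 z=121.97 mm  Fu=0.44 Fz=-2.81 yaw 72.75 op 0.019
```

View pics/c12.png

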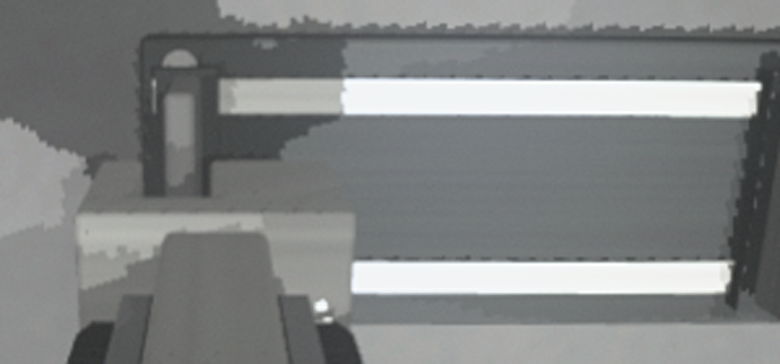

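Run:
```python
from run import *
drag(-.1430,-.0102,-.0015)
```

```text
down False t26.07 s=-143.03 lat=0.40 z=84.36 mm  Fu=-0.25 Fz=-2.71 yaw 72.68 op 0.0191
drag False t30.17 s=-10.67 lat=-0.16 z=83.98 mm  Fu=-5.25 Fz=-1.51 yaw 72.67 op 0.0188
touch True t31.13 s=-5.85 lat=-1.00 z=83.05 mm  Fu=0.37 Fz=-2.78 yaw 72.66 op 0.0189
held t31.23 s=-6.42 lat=-1.79 z=82.26 mm  Fu=0.15 Fz=-3.09 yaw 72.66 op 0.019
```

Run:
```python
from h import *
arm.move_l([*xy(-.0101),.084],vel=.03); arm.hold(.05); rep("back")
arm.move_l([*xy(-.0101),.15],vel=.1)
m=[.6183,.2715]; a=np.radians(101.3)
arm.move_ptp([*m,.15],q(a)); arm.hold(.1); snap("scene","sc7")
print(arm.state()["ee_pos"])
arm.move_l([*m,.068],vel=.1); arm.hold(.1); print(arm.state()["ee_pos"])
h=arm.move_l([*m,.052],vel=.012,contact_N=4); s=arm.state(); print(h,s["t"],s["ee_pos"],s["wrist_force"]); arm.hold(.1);s=arm.state(); print(s["ee_pos"],s["wrist_force"])
snap("wrist","w7"); snap("side","s7")
cv2.imwrite("pics/c13.png",np.vstack([cv2.resize(cv2.imread("pics/sc7.png")[185:270,160:300],(560,340),interpolation=2),cv2.resize(cv2.imread("pics/s7.png")[190:270,140:260],(390,260),interpolation=2).repeat(1,0) if 0 else cv2.resize(cv2.imread("pics/s7.png")[200:260,140:270],(560,258),interpolation=2)]))
```

```text
back t31.55 s=-10.06 lat=0.02 z=83.86 mm  Fu=-0.34 Fz=-2.88 yaw 72.61 op 0.0189
[0.61880554 0.2697815  0.15007497]
[0.61911026 0.27187556 0.06909568]
True 35.6583 [0.61819366 0.27148925 0.05885589] [-0.45312633 -0.1490468   5.91806508]
[0.61819895 0.27146996 0.05889578] [ 0.25184448 -0.3142276   6.14033459]
```

View pics/c13.png

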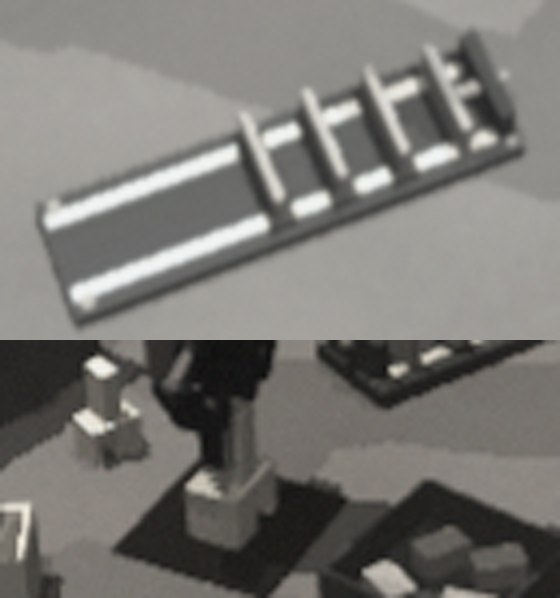

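View pics/w7.png

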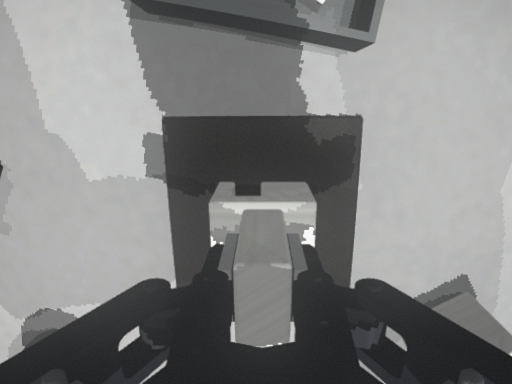

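Run:
```python
from h import *
m=[.6183,.2715]
arm.command_gripper(.055); arm.hold(.1)
arm.move_l([*m,.17],vel=.1)
a=np.radians(72.9)
arm.move_ptp([0.55,0.25,0.27],q(a)); arm.hold(.3); snap("wrist","w8"); 
arm.move_ptp([*(xy(.04)-.045*np.array([U[1],-U[0]])),.27],q(a)); arm.hold(.3); snap("wrist","w9"); print(arm.state()["t"])
cv2.imwrite("pics/c14.png",cv2.resize(cv2.imread("pics/w8.png")[130:275,215:370],None,fx=4,fy=4,interpolation=2))
```

```text
39.9417
```

View pics/c14.png

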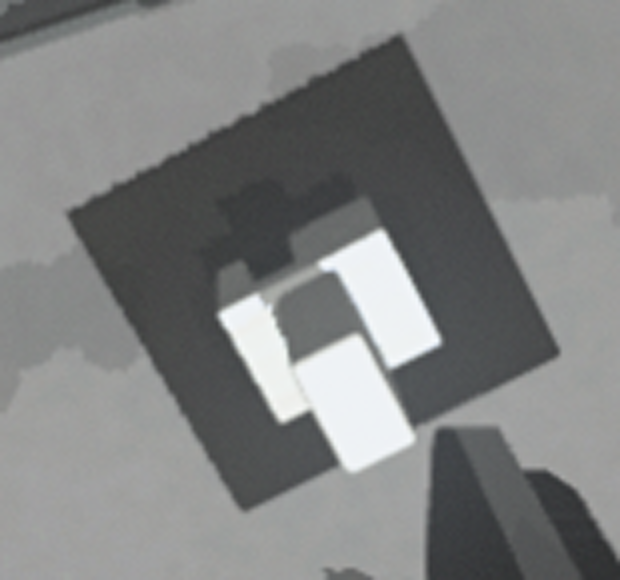

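View pics/w9.png

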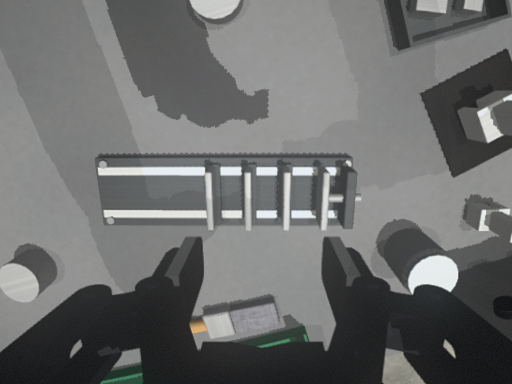

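The gauge stands upright on the mat, and the four plates look evenly spaced (columns about 210, 249, 286 and 324). Next I'll measure the pitch and centring numerically.

Run:
```python
from h import *
C=loadC("w8")
f=lambda p,z:onz(C,(215+(p[0]+.5)/4-.5,130+(p[1]+.5)/4-.5),z)[:2]
M=np.array([f(p,.004) for p in((402,35),(558,352),(245,510),(68,212))]); B=np.array([f(p,.046) for p in((385,231),(441,343),(282,422),(219,313))])
H=np.array([f(p,.104) for p in((359,334),(414,438),(352,472),(294,364))])
mc=M.mean(0); print("bridge-mat",(B.mean(0)-mc)*1e3,"handle-mat",(H.mean(0)-mc)*1e3)
im=cv2.imread("pics/w9.png",0).astype(float); C=loadC("w9")
# plate top bright ridge at two rows, 5-parameter-free centroid
r={}
for row in (190,196,202):
    v=im[row]; out=[]
    for c in(210,249,286,324):
        w=v[c-7:c+8]; w=np.clip(w-(w.max()+np.median(w))/2,0,None); out.append((w*np.arange(c-7,c+8)).sum()/w.sum())
    P=np.array([onz(C,(x,row),.055)[:2] for x in out]); print(row,np.round(out,1),"pitch mm",(np.diff(P@U)*1e3).round(2))
```

```text
bridge-mat [ 0.29539209 -0.23824617] handle-mat [-0.37961524 -0.06018933]
190 [208.6 247.6 286.8 325.7] pitch mm [43.68 43.78 43.58]
196 [208.9 247.9 286.5 325.3] pitch mm [43.93 43.35 43.68]
202 [209.2 247.7 286.4 325.1] pitch mm [43.6  43.67 43.85]
```

```bash
python3 -c "
from h import *
arm.close_job()"
```

```text
the job is handed in; nothing more can be done
```

I set the three sliding plates with the middle-sized fork gauge, working from the end plate outwards, put the gauge back on the mat and handed the job in. The last clock reading was about 40 s, against the 67 s limit.

- **Setting the plates:** Each plate took about 5.2 N to draw. The gauge tool stopped at 81.4 mm along the row for plate 1, and at 81.9 mm on a repeat press with an 8.5 N stop. It stopped at 37.9 mm for plate 2 and −5.9 mm for plate 3. These steps match the 44 mm pitch to within about 0.5 mm, so any shove on a plate already set should be under that.
- **Final pictures:** I measured the pitch at 43.4–43.9 mm for all three gaps, within the camera's scale error of 44 mm. The gauge stands upright about 0.4 mm from the mat's centre, by the same picture.
- **Disagreements:** The scene and wrist cameras differed by about 2–4 mm in absolute position, so I averaged them. After each contact stop the arm drifted 1–3 mm sideways and down before I backed it off; the checks above showed no effect on the plates.
- **Bystanders:** The ones in the last pictures seemed to be where they were; I did not measure them individually.

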